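# Click the battery housing shut and pass it to the oak tray

### The job

The black battery housing for the drummer toy waits in its bench cradle with its click-stop cap only part-way on. With the housing still in the cradle, turn the aluminium cap clockwise (seen from above) until it is tight and its ratchet clicks and slips, and stop within three clicks. Then lift the housing out and gently set it down upright, flat on the floor of the oak tray at the foot of the chute; leave the bus, the monkey and the punches alone.

Things in the scene. Friction and masses are not known exactly. Their poses are not given: they have to be found in the camera images.
- housing: Loose black battery housing, a box 116 mm long (its x), 66 mm wide (its y) and 62 mm high, about 0.5 kg with its cap. Origin at the centre of its underside, z up. A round red collar (66 mm across, 6 mm high) lies on its top, and the aluminium cap stands on the collar; both are centred on the box's vertical centre line. A white stripe on its top, on its +x side, shows where the collar's yellow tab stands when tight.
- cap_grip (a point): Grip point of the aluminium cap, on its vertical axis, 94 mm above the housing's underside. The cap is a hexagon 54 mm across flats (62 over corners), from 26 mm below this point (collar's top) to 14 mm above it; grip it across two flats; it may carry the housing. z up; x square to a flat, along the yellow line on its top, which points at the collar's yellow tab and moves 30 degrees clockwise of it per click.
- collar (a joint): Angle of the red collar (the threaded inner part) on the housing, rad; grows clockwise seen from above, from 0 (loose) to 2.4 (tight, hard stop; the yellow tab meets the white stripe). Starts between 0.3 and 1.5. The cap drags it along against about 0.1 N m of friction; it stays where it is left.
- cap (a joint): Angle by which the cap has slipped on the collar, rad; grows clockwise. 0 at the start; stays near 0 while the collar turns. Once the collar is at its stop, about 0.25 N m makes the ratchet slip, one click per 0.524 rad (30 degrees): one click reads about 0.52, two 1.05, three 1.57. The cap rests at whole clicks when let go.
- cradle: Fixed oak cradle that keeps the housing from turning: base plate 170 x 120 x 10 mm with a pocket 120 x 70 mm between 20 mm high cheeks, open at the middle of the long sides. Origin at the centre of its underside, x along the pocket. The housing's underside lies 10 mm above this origin and lifts straight out.
- tray: Fixed open oak tray, outside 170 mm (x) by 210 mm (y), 40 mm high, walls 8 mm, floor 8 mm thick; origin at the centre of its underside, z up. The housing fits in it at any yaw when near its centre. A wooden chute joined to the tray's +y side rises away from it, from 46 mm high at the tray's edge to about 170 mm at 0.33 m from the origin.
- bus: Bystander: yellow tin bus shell, 170 x 64 x 66 mm, loose; origin at the centre of its underside.
- monkey: Bystander: painted tin monkey drummer on a green base 70 mm square, 126 mm high, loose; origin at the centre of its underside.
- punches: Bystander: three copper rivet punches standing in a pine block 60 x 130 x 35 mm, 102 mm high in all, loose; origin at the centre of its underside.

How it is judged (in metres and radians):
On the way, in this order (a step that is already met when the one before it is completed fails the run):
1. in the cradle, the cap is turned tight and its ratchet has clicked (value of joint collar above 2.2 rad and value of joint cap above 0.38 rad and distance between housing and cradle below 0.025 m and angle between housing's own z axis and vertical below 0.08 rad), for 0.2 s.
2. the housing stands on the tray's floor (x of housing in the frame of tray between -0.077 and 0.077 m and y of housing in the frame of tray between -0.097 and 0.097 m and z of housing in the frame of tray between 0.004 and 0.013 m and angle between housing's own z axis and vertical below 0.08 rad), for 0.2 s.
At the end, for the whole second after the job is handed in: Collar at its stop (over 2.2 of 2.4 rad), cap slipped by one to three clicks (0.38 to 1.75 rad), housing upright (within 0.08 rad), flat on the tray's floor (underside 4 to 13 mm above the tray's, centre inside the walls), let go and still (all of step 2 and value of joint collar above 2.2 rad and value of joint cap between 0.38 and 1.75 rad and linear speed of housing below 0.02 m/s); the robot touches nothing.
It fails at once if the ratchet is driven on past three clicks (value of joint cap above 1.9 rad).
It fails at once if the housing is tipped over (angle between housing's own z axis and vertical above 0.6 rad).
It fails at once if the housing is dropped or thrust hard into the tray (contact force between housing and tray above 80 N or (x of housing in the frame of tray between -0.077 and 0.077 m and y of housing in the frame of tray between -0.097 and 0.097 m and z of housing in the frame of tray below 0.035 m and linear speed of housing above 0.5 m/s)).
It fails at once if the bus, the monkey or the punches moved by more than 30 mm (distance of any of bus, monkey, punches from where it was at the start of the episode above 0.03 m).
It also fails if it takes over 58 s, if anything falls off the work surface, if the arm or the gripper's body presses on something with over 40 N, if the wrist force passes 120 N, or if a joint passes its speed limit or range.

### The arm

A 6-joint arm with a two-finger parallel gripper is mounted at the origin on the work surface. World frame = base frame: x ahead of the robot, y to its left, z up, the work surface at z = 0. Lengths are in mm, angles in rad, forces in N, time in s.
With the tool pointing down it reaches from about 350 to 775 mm from the base axis. Payload 5.5 kg.
Tool frame: the origin (TCP) lies at the very end of the fingers, on their centre line; the grasp point (between the pads) lies 19 mm behind it (robot.pinch_z is the distance from the TCP to the grasp point, in mm); z points along the fingers, y is the line along which they close (so a half turn about z gives the same grasp; the last joint's range is limited). The gripper opens to 85 mm and grips with 20 to 120 N. Pads are 22 mm wide; open, the fingers measure 114 mm over their backs; the gripper's body (76 mm by 85 mm) begins 54 mm behind the grasp point. The pads swing forward as they close: fully open they stand 13 mm farther back than shut.
Start: joints at [1.032, 0.313, 0.046, 1.304, 0, 1.431], TCP at [223.308, 529.911, 231.323] pointing down, gripper open.
Joint ranges: [-2.76, 2.76], [-0.86, 1.69], [-1.03, 1.26], [-2.2, 2.34], [-1.47, 1.5], [-3.14, 3.14]. Speed limits (rad/s): [2.57, 2.57, 3.14, 3.14, 3.14, 3.14].

### API

Orientations are given as a rotation vector (axis times angle).
In Python, from plant import robot, eyes, job gives the robot as it stands.
- The arm moves only by the tool drive_tool, never from a script. Its argument "moves" is a list of rows, each a list of 2 entries, a list of its own where there are three numbers: the shift along the tool's x, y, z in units of 0.25 m (1.0 is 0.25 m), then the turn about the tool's z in units of 180 degrees (1.0 is 180 degrees). In form: [[[x, y, z], turn], ...]. A call has 1 to 8 rows; each row is the pose to reach, as a shift and turn from the pose commanded when the call began, along the tool's axes at that moment, turning the shorter way round; what a row does not reach only later rows make up. A row lasts 1/12 s, in which the tool goes at most 41.7 mm and 7.16 degrees, less where a joint would pass 70% of its speed; a pose out of reach is approached as far as the arm can. A call with a number of a shift or a turn outside -1 to 1 is refused whole. A call with a gripper value outside its range is refused whole. "gripper" is the opening, from 0 (shut) to 1 (fully open), set as the call begins (left out, the last holds). The fingers move at their own pace and stop on an object; "squeeze" is the grip in N (left out, the last holds). Time passes only in rows, so rows that repeat a pose let the fingers close. It gives the time, the measured TCP pose, the force, the opening and the grip force at its end, in the units of the state.
- robot.sense(): the state, without advancing time (a new reading comes with each control period).
- eyes.read_camera(name): name is "scene" or "side" or "wrist"; returns the picture (420x560x3 uint8, red, green, blue); there is no depth.
- eyes.camera_model(name): a dict with "camera_matrix" (3x3 intrinsics, pixels), "k1" (the pictures are not rectified: a ray, as slopes to the right and down, at radius r is drawn at 1 + k1 r^2 times it, then the intrinsics apply), "world_from_camera" (4x4, takes a point from camera to world coordinates); the wrist camera has in their place "hand_eye" (4x4, takes a point from camera to tool coordinates, whose origin is the TCP and whose axes are the flange's). Camera axes: x right, y down, z forward; pixel columns grow to the right and rows downward; lengths in mm; the calibration is good to about 2 mm. A picture is of the moment at which its call begins: read the wrist's pose just before it. camera_model takes no time and is no camera call.
- job.finish_job(): hands the job in; it is judged then, once.
The state is a dict: "time_s": time; "joint_positions": joint angles; "qvel": joint speeds; "joint_efforts": joint torques, N m; "ee_pos": TCP position; "tool_rot": TCP orientation; "contact_force": force on the tool from outside, world axes, zero at the start; "torque": the same for the moment, N m; "opening": finger opening in mm; "finger_force": force on a finger pad.
Only numpy, scipy, OpenCV 4.12 (cv2) and the standard library are available. Lean on these libraries where they do the work, as an engineer would, in place of code of your own. Each camera call takes 0.05 s, during which the arm holds its last target. There are 200 camera calls.

## Working session

There is one attempt and no reset: what is moved stays moved. The work goes in short steps, Python scripts to look and compute and a tool call to move; the robot and the scene stay as the last step left them, time stands still between calls to the robot, and variables do not carry over. Pictures are saved under pics/ and viewed, at most 12 in all, crops included, and the job is handed in when it is done.

Besides the shell and the picture viewer there is one more tool, called after ">>>" as name(argument=value, ...) on one line, values as JSON. drive_tool: Moves the arm, as the interface text tells. Its arguments: {"type":"object","properties":{"moves":{"type":"array"},"gripper":{"type":"number"},"squeeze":{"type":"number"}},"required":["moves"]}

```bash
mkdir -p pics; ls; python3 - <<'E'
from plant import robot, eyes, job
import cv2,numpy as np
s=robot.sense(); print({k:np.round(v,3).tolist() for k,v in s.items()})
for n in ["scene","side"]:
    im=eyes.read_camera(n); cv2.imwrite(f"pics/{n}0.png",im[:,:,::-1]); m=eyes.camera_model(n)
    print(n,{k:np.round(v,3).tolist() for k,v in m.items()})
print({k:np.round(v,4).tolist() for k,v in eyes.camera_model("wrist").items()})
E
```

```text
pics
{'time_s': 0.0, 'joint_positions': [1.032, 0.314, 0.045, 1.304, 0.0, 1.431], 'qvel': [0.002, -0.0, -0.001, -0.001, -0.0, -0.0], 'joint_efforts': [-0.002, -48.064, 29.853, 0.02, -0.0, 0.0], 'ee_pos': [223.02, 529.43, 230.4], 'tool_rot': [-0.622, -3.079, 0.003], 'contact_force': [0.686, -0.406, 0.26], 'torque': [-0.036, 0.005, -0.039], 'finger_force': 0.0, 'opening': 85.494}
scene {'camera_matrix': [[384.786, 0.0, 287.94], [0.0, 384.786, 213.275], [0.0, 0.0, 1.0]], 'k1': 0.034, 'world_from_camera': [[0.665, 0.467, -0.582, 1140.72], [0.746, -0.416, 0.519, -555.354], [0.001, -0.78, -0.626, 632.753], [0.0, 0.0, 0.0, 1.0]]}
side {'camera_matrix': [[430.751, 0.0, 281.063], [0.0, 430.751, 203.646], [0.0, 0.0, 1.0]], 'k1': -0.018, 'world_from_camera': [[0.813, -0.441, 0.379, 219.989], [-0.581, -0.597, 0.553, -693.28], [-0.017, -0.67, -0.742, 891.123], [0.0, 0.0, 0.0, 1.0]]}
{'camera_matrix': [[331.0601, 0.0, 277.3645], [0.0, 331.0601, 206.9326], [0.0, 0.0, 1.0]], 'k1': -0.0198, 'hand_eye': [[-0.0012, -0.9441, -0.3296, 83.1191], [1.0, -0.0012, -0.0002, 1.0726], [-0.0002, -0.3296, 0.9441, -142.5866], [0.0, 0.0, 0.0, 1.0]]}
```

View pics/scene0.png

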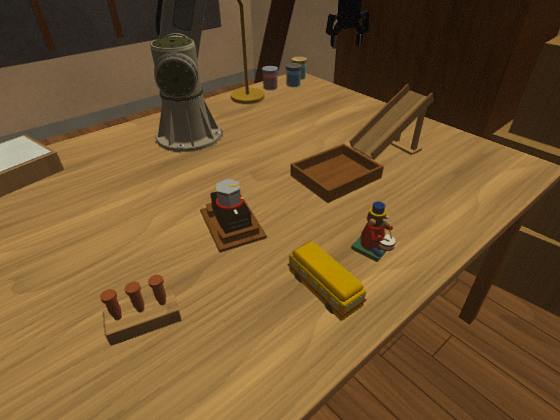

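View pics/side0.png

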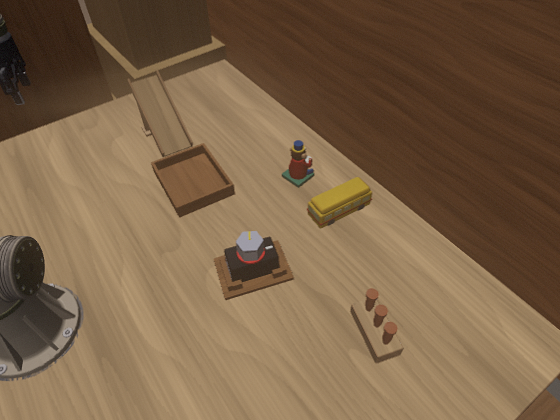

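The scene shot shows the housing in its cradle at about (232,215), the tray at (337,172), the bus at (327,275), the monkey at (376,232) and the punches at (140,310). In the side shot the cap is at (250,245), the tray at (193,178) and the bus at (340,200).

```bash
cat > h.py <<'E'
from plant import robot, eyes, job
import cv2,numpy as np
from scipy.spatial.transform import Rotation as R
def cam(n):
    m=eyes.camera_model(n); K=np.array(m["camera_matrix"])
    if n=="wrist":
        s=robot.sense(); T=np.eye(4); T[:3,:3]=R.from_rotvec(s["tool_rot"]).as_matrix(); T[:3,3]=s["ee_pos"]; T=T@np.array(m["hand_eye"])
    else: T=np.array(m["world_from_camera"])
    return K,float(m["k1"]),T
def ray(c,uv):
    K,k1,T=c; d=cv2.undistortPoints(np.float64(uv).reshape(-1,1,2),K,np.array([k1,0,0,0,0.]))[:,0]
    d=np.c_[d,np.ones(len(d))]@T[:3,:3].T
    return T[:3,3],d
def onz(c,uv,z):
    o,d=ray(c,uv); return (o+d*((z-o[2])/d[:,2])[:,None])
def crop(im,u,v,w,h,f,name):
    cv2.imwrite(name,cv2.resize(im[v:v+h,u:u+w,::-1],None,fx=f,fy=f,interpolation=cv2.INTER_CUBIC))
E
python3 - <<'E'
from h import *
a=cv2.imread("pics/side0.png")[:,:,::-1]; b=cv2.imread("pics/scene0.png")[:,:,::-1]
A=cv2.resize(a[220:300,205:300],(760//1,640*1)); 
A=cv2.resize(a[222:297,207:297],None,fx=4.4,fy=4.4,interpolation=cv2.INTER_CUBIC)
B=cv2.resize(b[175:250,195:285],None,fx=4.4,fy=4.4,interpolation=cv2.INTER_CUBIC)
cv2.imwrite("pics/c1.png",np.hstack([A,B])[:,:,::-1])
c=cam("side")
print("cap top",onz(c,[[250,238]],118), "tray rim corners",onz(c,[[187,147],[233,184],[180,212],[153,164]],40).round())
print("cradle",onz(c,[[215,266],[281,246],[292,276],[222,294]],10).round())
print("bus,monkey,punch",onz(c,[[340,210],[298,174],[376,335]],10).round())
E
```

```text
cap top [[ 498.05711842 -160.36050825  118.        ]] tray rim corners [[560. 301.  40.]
 [591.  81.  40.]
 [424.  75.  40.]
 [444. 292.  40.]]
cradle [[ 421. -108.   10.]
 [ 586. -154.   10.]
 [ 556. -242.   10.]
 [ 395. -185.   10.]]
bus,monkey,punch [[ 786. -150.   10.]
 [ 779.   29.   10.]
 [ 613. -469.   10.]]
```

View pics/c1.png

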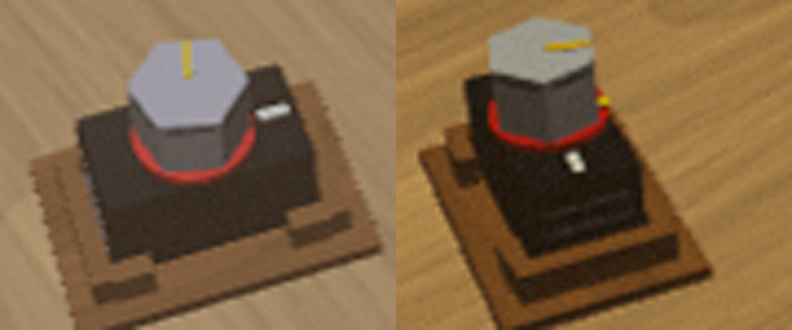

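```bash
python3 - <<'E'
from h import *
A=lambda u,v:[u/4.4+207,v/4.4+222]; B=lambda u,v:[(u-396)/4.4+195,v/4.4+175]
ang=lambda p:np.degrees(np.arctan2(p[1],p[0])).round(1)
cs,cc=cam("side"),cam("scene")
for c,P in((cs,[A(189,84),A(187,40)]),(cc,[B(542,50),B(590,43)])):
    q=onz(c,P,118); print(q.round(1),"line",ang(q[1]-q[0]))
for c,P in((cs,[A(258,115),A(289,108)]),(cc,[B(571,153),B(579,170)])):
    q=onz(c,P,72); print("stripe",q.round(1),ang(q[1]-q[0]))
q=onz(cs,[A(112,262),A(315,205),A(82,122),A(280,68)],72);print("box side",q.round(),)
for n,im,lo,hi in(("side",0,(18,120,90),(34,255,255)),):
    pass
# two-ray cap top
o1,d1=ray(cs,[A(189,84)]);o2,d2=ray(cc,[B(542,50)])
M=np.c_[d1[0],-d2[0]];t=np.linalg.lstsq(M,o2-o1,rcond=None)[0];print("tri",(o1+t[0]*d1[0]).round(1),(o2+t[1]*d2[0]).round(1))
s=robot.sense();print(R.from_rotvec(s["tool_rot"]).as_matrix().round(4))
E
```

```text
[[ 493.2 -167.7  118. ]
 [ 507.9 -142.9  118. ]] line 59.3
[[ 493.8 -165.4  118. ]
 [ 505.4 -142.5  118. ]] line 63.2
stripe [[ 528.  -175.6   72. ]
 [ 544.  -181.6   72. ]] -20.6
stripe [[ 526.  -174.5   72. ]
 [ 540.7 -179.8   72. ]] -20.0
box side [[ 418. -208.   72.]
 [ 520. -240.   72.]
 [ 450. -124.   72.]
 [ 555. -157.   72.]]
tri [ 493.6 -166.9  116.9] [ 493.7 -165.4  117.9]
[[-9.215e-01  3.883e-01 -8.000e-04]
 [ 3.883e-01  9.215e-01 -1.400e-03]
 [ 2.000e-04 -1.600e-03 -1.000e+00]]
```

The two views agree on the cap: centre near (493.5, −166) at z 118. The line points at 61° and the stripe at −20°, so about 80° of turn remains. I'm moving over now and will look at the tray on the way.

>>> drive_tool(moves=[[[-1,-1,0],0],[[-1,-1,0],0],[[-1,-1,0],0],[[-1,-1,0],0],[[-1,-1,0],0],[[-1,-1,0],0],[[-1,-1,0],0],[[-1,-1,0],0]], gripper=1, squeeze=60)

```text
time_s: 0.77
ee_pos: [348.9, 219.3, 231.1]
tool_rot: [-0.621, -3.08, 0.0]
contact_force: [1.1, -0.4, -0.8]
opening: 85.6
finger_force: 0.0
```

>>> drive_tool(moves=[[[0,0,0],0]])

```text
time_s: 0.85
ee_pos: [351.2, 215.3, 231.1]
tool_rot: [0.636, 3.075, -0.004]
contact_force: [-0.8, -0.1, -0.1]
opening: 85.3
finger_force: 0.0
```

```bash
python3 - <<'E'
from h import *
c=cam("wrist"); im=eyes.read_camera("wrist"); cv2.imwrite("pics/w1.png",im[:,:,::-1]); np.savez("w1.npz",K=c[0],k=c[1],T=c[2])
print(robot.sense()["ee_pos"],robot.sense()["tool_rot"])
E
```

```text
[350.23013304 217.79982232 231.14134416] [-6.34724905e-01 -3.07677015e+00  7.69010856e-04]
```

View pics/w1.png

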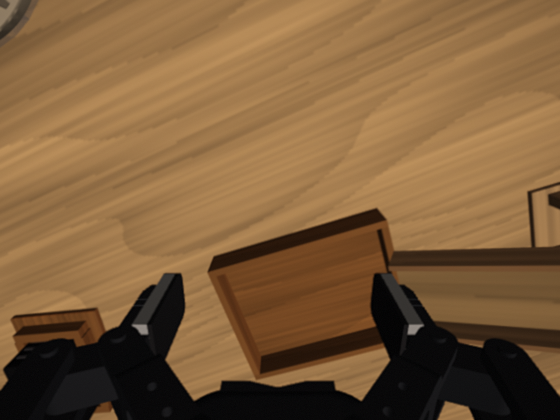

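The wrist view shows the tray with rim corners near (210,270), (388,222) and (260,378), and the chute off to its right.

```bash
python3 - <<'E'
from h import *
d=np.load("w1.npz"); c=(d["K"],float(d["k"]),d["T"])
q=onz(c,[[210,270],[388,222],[260,378]],40);print(q.round(1),np.linalg.norm(q[1]-q[0]),np.linalg.norm(q[2]-q[0]))
print("centre",((q[1]+q[2])/2).round(1))
s=robot.sense();M=R.from_rotvec(s["tool_rot"]).as_matrix()
print("shift units",(M.T@(np.array([493.5,-166,240])-[s["ee_pos"]][0])/250).round(3))
E
```

```text
[[422.  101.1  40. ]
 [446.1 306.   40. ]
 [591.8  86.8  40. ]] 206.2372716352767 170.33234226666312
centre [518.9 196.4  40. ]
shift units [-1.134 -1.183 -0.035]
```

>>> drive_tool(moves=[[[-0.96,-1,0],-0.05],[[-0.96,-1,0],-0.1],[[-0.96,-1,0],-0.14],[[-0.96,-1,0],-0.18],[[-0.96,-1,0],-0.22],[[-0.96,-1,0],-0.26],[[-0.96,-1,0],-0.3],[[-0.96,-1,0],-0.3]])

```text
time_s: 1.57
ee_pos: [449.7, -38.1, 231.2]
tool_rot: [-0.689, 3.065, 0.001]
contact_force: [0.6, 0.2, 0.8]
opening: 85.8
finger_force: 0.0
```

```bash
cat > go.py <<'E'
from h import *
import sys
def to(p,yawy):
    s=robot.sense();M=R.from_rotvec(s["tool_rot"]).as_matrix()
    y=np.degrees(np.arctan2(M[1,1],M[0,1])); e=y-yawy
    print("t",s["time_s"],"ee",np.round(s["ee_pos"],1),"yaw_y",round(y,1),"j",np.round(s["joint_positions"],2),"units",(M.T@(np.array(p)-s["ee_pos"])/250).round(3),"turn",round(((e+180)%360-180)/180,3))
if len(sys.argv)>4: to([float(v) for v in sys.argv[1:4]],float(sys.argv[4]))
E
python3 go.py 493.5 -166 240 121
```

```text
t 1.5667 ee [449.7 -38.1 231.2] yaw_y 115.3 j [-0.26  0.07 -0.25  1.25  0.   -0.71] units [ 0.061 -0.537 -0.036] turn -0.031
```

>>> drive_tool(moves=[[[0.06,-0.53,-0.03],-0.03],[[0.06,-0.53,-0.03],-0.03],[[0.06,-0.53,-0.03],-0.03],[[0.06,-0.53,-0.03],-0.03],[[0.06,-0.53,-0.03],-0.03],[[0.06,-0.53,-0.03],-0.03]])

```text
time_s: 2.07
ee_pos: [491.5, -163.3, 238.1]
tool_rot: [0.822, -3.031, -0.003]
contact_force: [-0.6, -0.2, -0.3]
opening: 85.3
finger_force: 0.0
```

```bash
python3 go.py 493.5 -166 240 121; python3 - <<'E'
from h import *
c=cam("wrist"); im=eyes.read_camera("wrist"); np.savez("w2.npz",K=c[0],k=c[1],T=c[2]); cv2.imwrite("pics/w2.png",im[:,:,::-1])
E
```

```text
t 2.0667 ee [ 491.5 -163.3  238.1] yaw_y 120.3 j [-0.48  0.2  -0.08  1.29  0.   -1.01] units [-0.002 -0.013 -0.008] turn -0.004
```

View pics/w2.png

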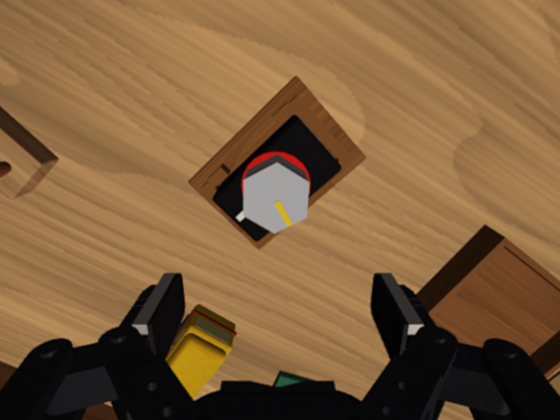

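The wrist view shows the hex cap centred near (277,198), with its left and right flats upright in the picture, square to the closing line. The yellow line ends at (290,225) and the stripe is at (240,216).

```bash
python3 - <<'E'
from h import *
d=np.load("w2.npz"); c=(d["K"],float(d["k"]),d["T"]); im=cv2.imread("pics/w2.png")
hsv=cv2.cvtColor(im,cv2.COLOR_BGR2HSV)
m=((hsv[...,1]<45)&(hsv[...,2]>110)).astype(np.uint8); m[:130]=0;m[260:]=0;m[:,:220]=0;m[:,340:]=0
m|=((hsv[...,0]>18)&(hsv[...,0]<35)&(hsv[...,1]>150)&(hsv[...,2]>140)&(np.indices(m.shape)[1]>265)&(np.indices(m.shape)[1]<300)&(np.indices(m.shape)[0]>190)&(np.indices(m.shape)[0]<235)).astype(np.uint8)
m=cv2.morphologyEx(m,cv2.MORPH_CLOSE,np.ones((5,5)))
k=max(cv2.findContours(m,0,2)[0],key=cv2.contourArea)
w=onz(c,k.reshape(-1,2),118)[:,:2]
h=cv2.convexHull(w.astype(np.float32)); M=cv2.moments(h); ctr=np.array([M["m10"],M["m01"]])/M["m00"]
print("centre",ctr.round(1),"area",M["m00"],"expect",0.866*54**2)
a=np.arange(0,60,1.); p=h[:,0]-ctr
best=[np.mean([np.ptp(p@[np.cos(np.radians(t+o)),np.sin(np.radians(t+o))]) for o in(0,60,120)]) for t in a]
print("flat normal",a[np.argmin(best)],min(best))
q=onz(c,[[278,203],[290,225]],118);print("line",np.degrees(np.arctan2(*(q[1]-q[0])[[1,0]])))
q=onz(c,[[240,216]],72)[0,:2]-ctr;print("stripe",np.degrees(np.arctan2(q[1],q[0])),np.hypot(*q))
E
```

```text
centre [ 495.6 -165.9] area 2680.013205949217 expect 2525.256
flat normal 58.0 57.94076523653771
line 57.63183043337456
stripe -16.274571819013335 46.42300053221379
```

```bash
python3 go.py 495 -166 86 119
```

```text
t 2.1167 ee [ 491.2 -162.6  238.3] yaw_y 120.4 j [-0.48  0.2  -0.09  1.29  0.   -1.01] units [-0.007 -0.021  0.609] turn 0.008
```

>>> drive_tool(moves=[[[-0.007,-0.02,0.15],0.008],[[-0.007,-0.02,0.3],0.008],[[-0.007,-0.02,0.42],0.008],[[-0.007,-0.02,0.52],0.008],[[-0.007,-0.02,0.58],0.008],[[-0.007,-0.02,0.606],0.008],[[-0.007,-0.02,0.606],0.008]])

```text
time_s: 2.7
ee_pos: [494.2, -165.3, 86.1]
tool_rot: [0.786, -3.039, -0.004]
contact_force: [0.2, 0.9, -0.1]
opening: 85.3
finger_force: 0.0
```

```bash
python3 go.py 495 -166 86 119; python3 - <<'E'
from h import *
im=eyes.read_camera("wrist"); cv2.imwrite("pics/w3.png",im[:,:,::-1])
E
```

```text
t 2.7 ee [ 494.2 -165.3   86.1] yaw_y 119.0 j [-0.48  0.3  -0.34  0.93  0.   -0.98] units [-0.001 -0.004  0.   ] turn 0.0
```

View pics/w3.png

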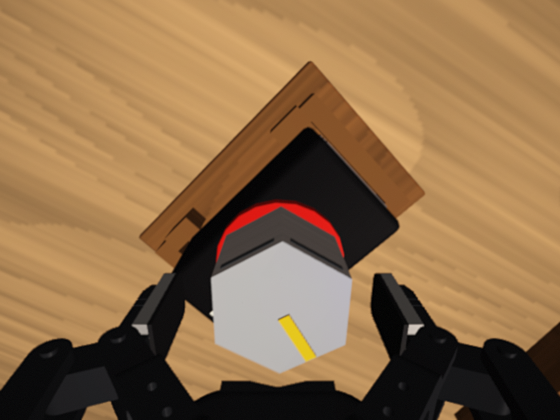

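The cap sits centred between the open fingers: top hexagon centre near (281,307), fingers at about 160 and 395.

```bash
python3 - <<'E'
from h import *
print(onz(cam("wrist"),[[281,307],[213,280],[350,280],[212,340],[347,343],[281,242],[280,372],[285,317],[310,359]],118).round(1))
E
```

```text
[[ 493.8 -166.3  118. ]
 [ 495.8 -195.5  118. ]
 [ 470.  -148.8  118. ]
 [ 522.2 -183.6  118. ]
 [ 496.2 -133.2  118. ]
 [ 468.8 -180.3  118. ]
 [ 523.5 -150.2  118. ]
 [ 497.3 -162.5  118. ]
 [ 511.  -142.5  118. ]]
```

>>> drive_tool(moves=[[[0,0,0],0],[[0,0,0],0],[[0,0,0],0],[[0,0,0],0],[[0,0,0],0],[[0,0,0],0],[[0,0,0],0],[[0,0,0],0]], gripper=0, squeeze=60)

```text
time_s: 3.42
ee_pos: [496.3, -167.0, 88.9]
tool_rot: [-0.784, 3.04, 0.001]
contact_force: [-1.1, 4.3, 5.3]
opening: 53.4
finger_force: 63.4
```

Gripped: the opening reads 53.4 mm against 54 across flats. Turning now.

>>> drive_tool(moves=[[[0,0,0],0.03],[[0,0,0],0.06],[[0,0,0],0.09],[[0,0,0],0.12],[[0,0,0],0.15],[[0,0,0],0.18],[[0,0,0],0.21],[[0,0,0],0.24]])

```text
time_s: 4.08
ee_pos: [496.3, -168.8, 88.6]
tool_rot: [0.399, 3.114, -0.003]
contact_force: [-0.5, -1.6, 1.9]
opening: 53.0
finger_force: 62.8
```

```bash
cat >> go.py <<'E'
else:
    s=robot.sense();M=R.from_rotvec(s["tool_rot"]).as_matrix();print("yaw_y",np.degrees(np.arctan2(M[1,1],M[0,1])).round(1),"tq",np.round(s["torque"],3),"F",np.round(s["contact_force"],1),"j",np.round(s["joint_positions"],2),"op",s["opening"])
E
python3 go.py
```

```text
yaw_y 75.4 tq [-0.521  0.395  0.024] F [-0.5 -1.6  1.9] j [-0.48  0.3  -0.33  0.93 -0.   -0.23] op 53.03918677611463
```

>>> drive_tool(moves=[[[0,0,0],0.02],[[0,0,0],0.04],[[0,0,0],0.06],[[0,0,0],0.08],[[0,0,0],0.1],[[0,0,0],0.12],[[0,0,0],0.12],[[0,0,0],0.12]])

```text
time_s: 4.75
ee_pos: [495.9, -168.7, 88.3]
tool_rot: [0.966, 2.988, -0.002]
contact_force: [-2.5, -2.9, 4.1]
opening: 53.3
finger_force: 63.1
```

```bash
python3 go.py; python3 - <<'E'
from h import *
im=eyes.read_camera("wrist"); cv2.imwrite("pics/w4.png",im[:,:,::-1])
E
```

```text
yaw_y 54.1 tq [-0.661  0.832  0.058] F [-2.5 -2.9  4.1] j [-0.48  0.3  -0.33  0.93 -0.    0.15] op 53.273548982102795
```

View pics/w4.png

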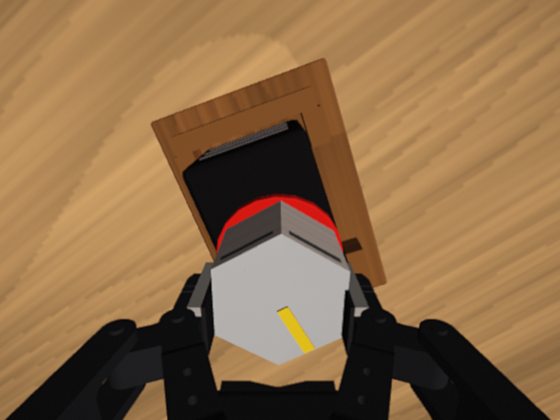

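The yellow line has stayed fixed relative to the gripper ((282,310)→(308,350)), so the cap turned with it for 65° without slipping. About 15° remains to the stop.

>>> drive_tool(moves=[[[0,0,0],0.03],[[0,0,0],0.05],[[0,0,0],0.07],[[0,0,0],0.07]])

```text
time_s: 5.13
ee_pos: [495.4, -168.9, 88.2]
tool_rot: [1.293, 2.862, -0.004]
contact_force: [-2.7, -3.7, 6.2]
opening: 53.0
finger_force: 63.1
```

```bash
python3 go.py
```

```text
yaw_y 41.4 tq [-0.9    1.252  0.157] F [-2.7 -3.7  6.2] j [-0.48  0.3  -0.33  0.93 -0.    0.37] op 52.967018414283544
```

>>> drive_tool(moves=[[[0,0,0],0.02],[[0,0,0],0.04],[[0,0,0],0.055],[[0,0,0],0.055]])

```text
time_s: 5.47
ee_pos: [494.6, -169.3, 88.4]
tool_rot: [1.534, 2.741, -0.007]
contact_force: [-7.1, -5.3, 10.2]
opening: 53.4
finger_force: 63.1
```

```bash
python3 go.py
```

```text
yaw_y 31.5 tq [-1.36   2.168  0.229] F [-7.1 -5.3 10.2] j [-0.48  0.3  -0.33  0.93 -0.    0.54] op 53.390601959155624
```

>>> drive_tool(moves=[[[0,0,0],0.02],[[0,0,0],0.04],[[0,0,0],0.055],[[0,0,0],0.055]])

```text
time_s: 5.8
ee_pos: [493.8, -169.4, 88.4]
tool_rot: [-1.767, -2.597, 0.008]
contact_force: [-8.7, -6.3, 11.4]
opening: 53.1
finger_force: 63.2
```

```bash
python3 go.py
```

```text
yaw_y 21.5 tq [-1.293  2.264 -0.071] F [-8.7 -6.3 11.4] j [-0.48  0.3  -0.34  0.93 -0.    0.71] op 53.143368393254626
```

>>> drive_tool(moves=[[[0,0,0],0.02],[[0,0,0],0.04],[[0,0,0],0.055],[[0,0,0],0.055]])

```text
time_s: 6.13
ee_pos: [493.2, -169.3, 88.4]
tool_rot: [-1.984, -2.435, 0.009]
contact_force: [-11.2, -6.1, 12.3]
opening: 53.0
finger_force: 63.4
```

```bash
python3 go.py
```

```text
yaw_y 11.7 tq [-1.207  2.738  0.072] F [-11.2  -6.1  12.3] j [-0.48  0.3  -0.34  0.94 -0.01  0.89] op 53.03468719933164
```

The torque rose to 0.23 N m, then dropped and reversed, so the first click has passed. I'll take one more click to sit mid-window.

>>> drive_tool(moves=[[[0,0,0],0.02],[[0,0,0],0.04],[[0,0,0],0.06],[[0,0,0],0.07],[[0,0,0],0.07]])

```text
time_s: 6.55
ee_pos: [492.5, -169.0, 88.6]
tool_rot: [-2.238, -2.203, 0.01]
contact_force: [-13.1, -5.1, 16.4]
opening: 53.4
finger_force: 63.8
```

```bash
python3 go.py
```

```text
yaw_y -0.9 tq [-1.058  3.202  0.038] F [-13.1  -5.1  16.4] j [-0.48  0.3  -0.34  0.94 -0.01  1.11] op 53.43325665659265
```

>>> drive_tool(moves=[[[0,0,0],0.02],[[0,0,0],0.04],[[0,0,0],0.06],[[0,0,0],0.07],[[0,0,0],0.07]])

```text
time_s: 6.97
ee_pos: [491.7, -168.7, 88.6]
tool_rot: [-2.466, -1.943, 0.011]
contact_force: [-15.4, -3.7, 18.6]
opening: 53.1
finger_force: 64.2
```

```bash
python3 go.py; python3 - <<'E'
from h import *
im=eyes.read_camera("side"); im2=eyes.read_camera("scene"); 
A=cv2.resize(im[207:297,197:307],None,fx=3.6,fy=3.6,interpolation=cv2.INTER_CUBIC)
B=cv2.resize(im2[165:255,180:290],None,fx=3.6,fy=3.6,interpolation=cv2.INTER_CUBIC)
cv2.imwrite("pics/s5.png",np.hstack([A,B])[:,:,::-1])
E
```

```text
yaw_y -13.5 tq [-0.791  3.595 -0.043] F [-15.4  -3.7  18.6] j [-0.48  0.3  -0.34  0.94 -0.01  1.33] op 53.14376986358004
```

View pics/s5.png

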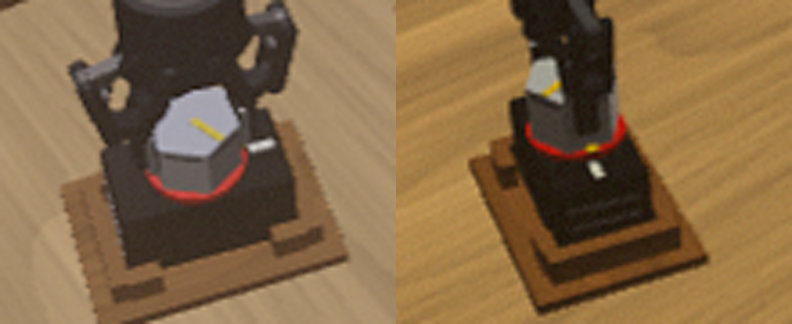

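In the side and scene crops the tab at (592,148) now meets the white stripe at (597,168). The line points about 56° past it, roughly two clicks. Lifting straight up.

>>> drive_tool(moves=[[[0,0,-0.02],0],[[0,0,-0.05],0],[[0,0,-0.1],0],[[0,0,-0.16],0],[[0,0,-0.22],0],[[0,0,-0.28],0],[[0,0,-0.32],0],[[0,0,-0.32],0]])

```text
time_s: 7.73
ee_pos: [497.4, -168.1, 169.6]
tool_rot: [2.462, 1.946, 0.004]
contact_force: [-0.4, -0.2, -3.4]
opening: 53.3
finger_force: 64.7
```

```bash
python3 go.py; python3 go.py 519 196 168 -13; python3 - <<'E'
from h import *
im=eyes.read_camera("side"); im2=eyes.read_camera("scene"); 
A=cv2.resize(im[167:287,187:297],None,fx=3.6,fy=3.6,interpolation=cv2.INTER_CUBIC)
B=cv2.resize(im2[125:245,180:290],None,fx=3.6,fy=3.6,interpolation=cv2.INTER_CUBIC)
cv2.imwrite("pics/s6.png",np.hstack([A,B])[:,:,::-1])
E
```

```text
yaw_y -13.4 tq [-0.064  0.044 -0.033] F [-0.4 -0.2 -3.4] j [-0.48  0.24 -0.21  1.12  0.    1.32] op 53.270877489318295
t 7.7333 ee [ 497.4 -168.1  169.6] yaw_y -13.4 j [-0.48  0.24 -0.21  1.12  0.    1.32] units [ 1.437 -0.253  0.005] turn -0.002
```

View pics/s6.png

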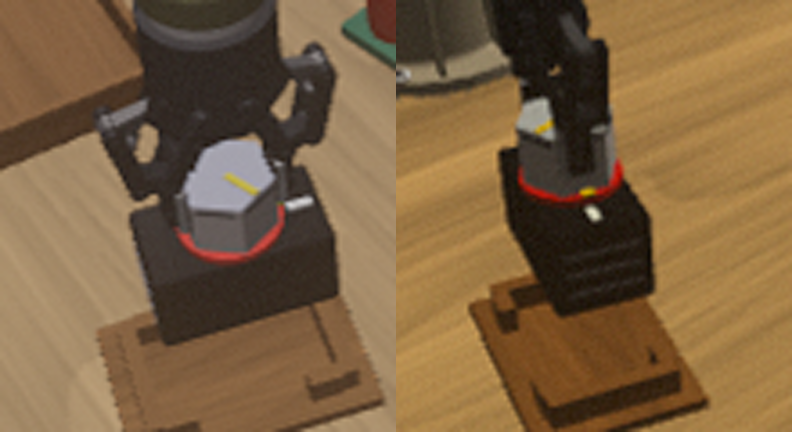

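The housing hangs upright in the gripper, clear of the cradle. Carrying it to the tray centre (519,196).

>>> drive_tool(moves=[[[0.04,0,0],0],[[0.12,-0.02,0],0],[[0.22,-0.04,0],0],[[0.33,-0.06,0],0],[[0.45,-0.08,0],0],[[0.57,-0.1,0],0],[[0.69,-0.12,0],0],[[0.8,-0.14,0],0]])

```text
time_s: 8.5
ee_pos: [507.0, 37.4, 166.1]
tool_rot: [-2.464, -1.946, 0.001]
contact_force: [0.6, 0.1, -4.0]
opening: 53.1
finger_force: 64.7
```

>>> drive_tool(moves=[[[0.12,-0.02,0],0],[[0.24,-0.04,0],0],[[0.35,-0.06,0],0],[[0.45,-0.08,0],0],[[0.53,-0.1,0],0],[[0.59,-0.11,0],0],[[0.63,-0.113,0],0],[[0.637,-0.113,0],0]])

```text
time_s: 9.17
ee_pos: [516.7, 198.4, 166.3]
tool_rot: [-2.462, -1.949, 0.002]
contact_force: [1.0, 0.1, -4.5]
opening: 53.3
finger_force: 64.7
```

```bash
python3 go.py; python3 go.py 519 196 87 -13;  python3 - <<'E'
from h import *
c=cam("wrist"); im=eyes.read_camera("wrist"); cv2.imwrite("pics/w7.png",im[:,:,::-1])
E
```

```text
yaw_y -13.3 tq [-0.12   0.002  0.027] F [ 1.   0.1 -4.5] j [ 0.22  0.3  -0.13  1.14  0.    2.02] op 53.30096089610587
t 9.1667 ee [516.7 198.4 166.3] yaw_y -13.3 j [ 0.22  0.3  -0.13  1.14  0.    2.02] units [-0.007  0.012  0.317] turn -0.002
```

View pics/w7.png

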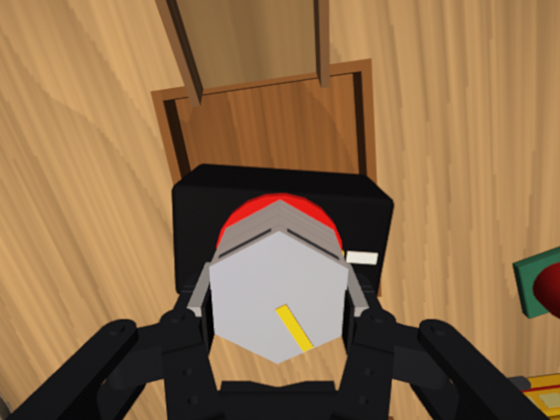

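The housing hangs level over the tray, whose +y rim corners are at (153,93) and (371,60). I'll cross-check the tray centre from these.

```bash
python3 - <<'E'
from h import *
q=onz(cam("wrist"),[[153,93],[371,60]],40)[:,:2];u=q[0]-q[1];L=np.hypot(*u);x=u/L
print(q.round(1),L)
for s in(1,-1):
    n=s*np.array([-x[1],x[0]]); print((q.mean(0)+105*n).round(1))
E
```

```text
[[445.1 302.1]
 [612.1 286.4]] 167.75153590535547
[518.8 189.7]
[538.5 398.8]
```

>>> drive_tool(moves=[[[-0.02,0,0.04],0],[[-0.02,0,0.1],0],[[-0.02,0,0.16],0],[[-0.02,0,0.21],0],[[-0.02,0,0.25],0],[[-0.02,0,0.28],0],[[-0.02,0,0.29],0],[[-0.02,0,0.29],0]])

```text
time_s: 9.88
ee_pos: [515.9, 191.0, 94.3]
tool_rot: [-2.466, -1.946, 0.002]
contact_force: [-1.0, 0.4, -3.6]
opening: 53.0
finger_force: 64.6
```

>>> drive_tool(moves=[[[0,0,0.005],0],[[0,0,0.01],0],[[0,0,0.015],0],[[0,0,0.02],0],[[0,0,0.02],0]])

```text
time_s: 10.3
ee_pos: [516.3, 191.6, 89.9]
tool_rot: [2.466, 1.947, 0.0]
contact_force: [-1.0, -0.4, -4.0]
opening: 53.1
finger_force: 64.6
```

>>> drive_tool(moves=[[[0,0,0.004],0],[[0,0,0.008],0],[[0,0,0.01],0],[[0,0,0.01],0]])

```text
time_s: 10.63
ee_pos: [516.5, 191.5, 87.5]
tool_rot: [2.466, 1.946, 0.001]
contact_force: [-0.3, -0.8, -1.8]
opening: 53.4
finger_force: 65.0
```

>>> drive_tool(moves=[[[0,0,0.003],0],[[0,0,0.006],0],[[0,0,0.006],0]])

```text
time_s: 10.88
ee_pos: [517.1, 191.2, 86.8]
tool_rot: [2.465, 1.945, 0.002]
contact_force: [0.4, -2.8, 5.7]
opening: 52.8
finger_force: 65.6
```

The sign of Fz flipped to +5.7 N, so it's on the floor. Releasing and retreating.

>>> drive_tool(moves=[[[0,0,0],0],[[0,0,0],0],[[0,0,0],0],[[0,0,0],0],[[0,0,0],0],[[0,0,0],0],[[0,0,0],0],[[0,0,0],0]], gripper=1)

```text
time_s: 11.55
ee_pos: [516.3, 191.5, 85.8]
tool_rot: [-2.466, -1.947, -0.0]
contact_force: [0.4, 0.1, -1.0]
opening: 85.6
finger_force: 0.0
```

>>> drive_tool(moves=[[[0,0,-0.04],0],[[0,0,-0.12],0],[[0,0,-0.22],0],[[0,0,-0.34],0],[[0,0,-0.46],0],[[0,0,-0.56],0],[[0,0,-0.6],0],[[0,0,-0.6],0]])

```text
time_s: 12.22
ee_pos: [517.9, 191.9, 239.3]
tool_rot: [2.464, 1.945, 0.009]
contact_force: [0.4, -0.6, -0.3]
opening: 85.1
finger_force: 0.0
```

```bash
python3 go.py; python3 - <<'E'
from h import *
im=eyes.read_camera("wrist"); im2=eyes.read_camera("side"); c=cam("wrist")
A=cv2.resize(im,(400,300)); B=cv2.resize(im2[120:240,120:280],(400,300),interpolation=cv2.INTER_CUBIC)
cv2.imwrite("pics/w8.png",np.hstack([A,B])[:,:,::-1])
E
```

```text
yaw_y -13.4 tq [0.004 0.01  0.03 ] F [ 0.4 -0.6 -0.3] j [ 0.21  0.26 -0.    1.3   0.    2.01] op 85.13183090807186
```

View pics/w8.png

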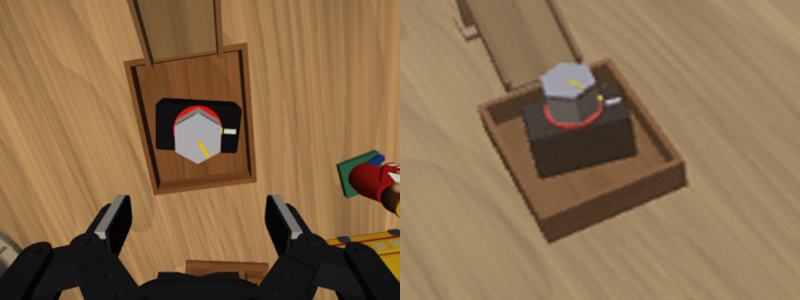

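The housing stands flat near the tray's centre. The tab is at the stripe, the line points about 60° past it (two clicks), and the gripper is clear. Handing in.

```bash
python3 -c "
from plant import job; print(job.finish_job())"
```

```text
the job is handed in; nothing more can be done
None
```

I turned the cap tight and about two clicks past its stop, set the housing upright on the tray floor and let go, and handed the job in at about 12 s; the hand-in returned no verdict.

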